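Put the track cassette away in its rack

TASK

Put the loose track cassette away in the rack, on the middle of the three pairs of rails, knob end last: set its front part on the middle rails, beyond the cross sill, and let go of it there; then lift its knob end over the sill and bring it fully home, lying flat behind the sill like the one below it. Leave the two bottles and the round tin where they stand.

Things in the scene. Friction and masses are not known exactly. Their poses are not given: they have to be found in the camera images.
- cassette_center (a point): Loose cassette: plywood board 64 wide (x), 150 long (y), 6 thick, rounded nose corners, 110x30x5 track fixed on top; about 0.18 kg. Point: middle of the board (board z -3 to +3 mm), 9 mm above the worktop as it stands on two cleats under it. +y points to the knob (tail), z up. Grip its sides anywhere; held at the tail, the nose sags up to 5 mm.
- cassette_cleat (a point): Middle of the tail cleat, a cross bar under the board at y = +19 mm, z = -6 from the cassette centre: 44 mm wide, 12 mm long (y), reaching 6 mm below the board's underside. A like nose cleat is 82 mm nearer the nose (y = -63 from the centre). Axes as the cassette's.
- cassette_knob (a point): Centre of the cassette's steel ball knob, 20 mm diameter, on an 8 mm stem; 101 mm from the cassette centre along +y, 4 mm higher, 26 mm beyond the board's tail. Axes as the cassette's. The ball pivots between finger pads: good for lifting, pushing and lowering the tail, not for carrying the cassette level.
- rack_home (a point): Where the cassette centre is when home on the middle rails of the rack (aluminium frame, fixed; its place, yaw and height vary). +y points out of the mouth, z up; the cassette goes in along -y, its axes like the rack's. Rails (level ledges 9 mm wide on both side plates, full length): middle pair's top 3 mm below this point; lower pair (taken) 40 mm lower, upper (empty) 40 mm higher.
- rack_mouth (a point): Mouth of the rack at the height of the home point, 72 mm out from it along +y (axes the same). Side plates 6 mm thick, 69 mm apart inside, 81 outside, run from here 158 mm inward and reach 43 mm above this point. Home, the board's tail is about flush with the mouth, so fingers beside the board cannot bring it home. The lower cassette's knob sticks out 29 mm here, 36 mm lower.
- rack_sill (a point): Middle of the top of the middle pair's fixed cross sill, 36 mm out from home (axes the same), 16 mm long in y, its top 1 mm below the rails' top. Cleats cannot slide across it; they must be lifted over. With the nose cleat behind it and the tail cleat against its front the cassette centre is 31 mm short of home and stays there let go. Then the knob must rise 13 to 20 mm to clear.
- rack_back (a point): Middle of the face of the back stop of the middle pair, 78 mm in from home along -y, at the home height. A cassette at home has about 3 mm of play to either side in y (nose to this stop, tail cleat to the sill) and 2.5 mm in x. Axes the same. Above the middle rails 34 mm of height is free up to the upper rails and sill.
- glue_bottle: White plastic bottle with a blue cap, 32 mm diameter, 83 mm tall, origin at its base. Leave alone.
- oil_bottle: Dropper bottle with a red tip, 25 mm diameter, 85 mm tall, origin at its base. Leave alone.
- screw_tin: Round low tin, 54 mm diameter, 21 mm tall, origin at its base. Leave alone.

How it is judged (in metres and radians):
On the way:
1. the cassette rests with its front part on the middle rails, still 15 to 75 mm short of home, and is let go of (y of cassette_center in the frame of rack_home between 0.015 and 0.075 m and x of cassette_center in the frame of rack_home between -0.006 and 0.006 m and z of cassette_center in the frame of rack_home between -0.005 and 0.005 m and contact force between the fingers and cassette below 0.1 N), for 0.2 s.
At the end, for the whole second after the job is handed in: The cassette lies right way up and flat (within 0.03 rad) and at rest on the middle rails, its centre within 6 mm of home in length and width and 3 mm in height, both cleats behind the sill (y of cassette_center in the frame of rack_home between -0.006 and 0.006 m and x of cassette_center in the frame of rack_home between -0.006 and 0.006 m and z of cassette_center in the frame of rack_home between -0.003 and 0.003 m and angle between cassette_center's own z axis and vertical below 0.03 rad and linear speed of cassette below 0.02 m/s); the robot touches nothing.
It fails at once if a bottle or the tin is moved more than 20 mm or tipped (distance of any of glue_bottle, oil_bottle, screw_tin from where it was at the start of the episode above 0.02 m or angle between any of glue_bottle, oil_bottle, screw_tin's own z axis and vertical above 0.5 rad).
It also fails if it takes over 54 s, if anything falls off the work surface, if the arm or the gripper's body presses on something with over 40 N, if the wrist force passes 120 N, or if a joint passes its speed limit or range.

ROBOT

A 6-joint arm with a two-finger parallel gripper is mounted at the origin on a cart in front of the work surface, level with it; the furniture and walls round the work are solid. World frame = base frame: x ahead of the robot, y to its left, z up, the work surface at z = 0. Lengths are in m, angles in degrees, forces in N, time in s.
With the tool pointing down it reaches from about 0.375 to 0.9 m from the base axis. Payload 3.1 kg.
Tool frame: the origin (TCP) lies at the centre of the arm's flange, where the gripper is bolted on; the fingertips stand 182 mm ahead of it and the grasp point (between the pads) lies 164 mm ahead of it; x points along the fingers, z is the direction in which the jaws open and shut, and the axes are right-handed (so a half turn about x gives the same grasp; the last joint's range is limited). The gripper opens to 87 mm and grips with 3 to 60 N. Pads are 19 mm wide; open, the fingers measure 117 mm over their backs; the gripper's body (75 mm by 190 mm) begins 51 mm behind the grasp point.
Start: joints at [-87.118, 30.224, 82.088, -0, 67.689, -10.227], TCP at [0.142, -0.609, 0.405] pointing down, gripper open.
Joint ranges: [-176.69, 176.69], [-43.24, 126.21], [12.49, 139.97], [-82, 262], [0, 151.66], [-163.58, 163.58]. Speed limits (degrees/s): [159.86, 159.86, 180, 180, 180, 180].

INTERFACE

Orientations are given as a 3x3 rotation matrix whose columns are the frame's x, y, z axes.
In Python, from rig import bot gives the robot as it stands.
- The arm moves only by the shell command python3 -m crank 'ROWS' [OPENING]. ROWS is JSON, a list of rows, each an object with "offset": the shift along the tool's x, y, z in m, a list of three; "spin": the turn about the tool's x in rad. A call has 1 to 12 rows; each row shifts and turns the commanded pose from where the row before left it, along the tool's axes as they then stand; what a row does not reach is not made up. A row lasts 1/10 s, in which the tool goes at most 50 mm and 8.59 degrees, less where a joint would pass 70% of its speed; a pose out of reach is approached as far as the arm can. A call is refused whole if a number of a shift passes 0.05 or a number of a turn 0.15, either way. A call with a gripper value outside its range is refused whole. OPENING is the finger opening in m, from 0 to 0.087, set as the call begins (- or left out, the last holds). The fingers move at their own pace and stop on an object; the grip force is fixed at half the most. Time passes only in rows, so rows that do not move let the fingers close. It gives the time, the measured TCP pose, the force and the opening at its end, in the units of the state.
- bot.read_state(): the state, without advancing time (a new reading comes with each control period).
- bot.capture(name): name is "side" or "top" or "wrist"; returns a dict with "pixels" (480x640x3 uint8, blue, green, red), "depth" (480x640 float32, m along the optical axis (not along the pixel's ray), 0 where there is no reading), "K" (3x3 intrinsics, pixels), "k1" (the pictures are not rectified: a ray, as slopes to the right and down, at radius r is drawn at 1 + k1 r^2 times it, then the intrinsics apply), "world_to_cam" (4x4, takes a point from world to camera coordinates). Camera axes: x right, y up, looking along -z (the intrinsics and any distortion apply to the point x, -y, -z); pixel columns grow to the right and rows downward; lengths in m; the calibration is good to about 2 mm. A picture is of the moment at which its call begins.
- bot.hand_in(): hands the job in, once; it reports no verdict.
Trained networks look in a picture, given as the dict that the camera call returned (one of the last four; its "shot" number tells which), for a name from the list of things; names that differ only in an ending like _2 or _b are one class to them, and where a whole thing is asked for, a point or a joint stands for the part that bears it (a point fixed in the world has none). Each returns a list of dicts, best first, with "p" (0 to 1); they miss things now and then, are a little off and sometimes report something else, mostly with a low value. They report only what shows in the picture. A call takes as long as a camera call.
- bot.regions_of(label, picture): "region" (480x640 bool, what is visible of it) and "extent" ([centre column, centre row, width, height] in pixels, round what is visible of it).
The state is a dict: "time_s": time; "joint_positions": joint angles; "qvel": joint speeds; "tau": joint torques, N m; "position": TCP position; "tcp_rot": TCP orientation; "force": force on the tool from outside, world axes, zero at the start; "moment": the same for the moment, N m; "opening": opening from 0.0 (shut) to 1.0 (fully open).
Only numpy, scipy, OpenCV 4.12 (cv2) and the standard library are available. Lean on these libraries where they do the work, as an engineer would, in place of code of your own. Each camera call takes 0.05 s, during which the arm holds its last target.

## Working session

There is one attempt and no reset: what is moved stays moved. The work goes in short steps, Python scripts to look and compute and a shell command to move; the robot and the scene stay as the last step left them, time stands still between calls to the robot, and variables do not carry over. Pictures are saved under pics/ and viewed, and the job is handed in when it is done.

```bash
ls; mkdir -p pics
python3 - <<'E'
from rig import bot
import cv2
s=bot.read_state()
for k,v in s.items(): print(k,v)
for n in ["side","top","wrist"]:
    c=bot.capture(n); cv2.imwrite(f"pics/{n}0.png",c["pixels"]); print(n,c["K"].tolist(),c["k1"],c["world_to_cam"].round(4).tolist(),c["depth"].min(),c["depth"].max())
E
```

```text
pics
time_s 0.0
joint_positions [-8.71178764e+01  3.02787063e+01  8.21554348e+01  1.03374621e-03
  6.76882345e+01 -1.02266017e+01]
qvel [-0.00027728 -0.03992583  0.0327512   0.03520802 -0.05541483  0.074542  ]
tau [-3.85782387e-04 -4.40049040e+01 -1.76590580e+01  6.32386794e-02
  5.81560296e-02 -1.74295933e-04]
position [ 0.14177074 -0.60836407  0.40377928]
tcp_rot [[-9.07232508e-05  9.73943016e-01  2.26792843e-01]
 [ 2.13399217e-03  2.26792516e-01 -9.73940758e-01]
 [-9.99997719e-01  3.95615079e-04 -2.09896212e-03]]
force [ 0.41538175 -0.21496879 -0.06580721]
moment [-0.02900126  0.04760265 -0.04284434]
opening 0.9997844299068114
side [[609.1171740228922, 0.0, 324.7144179355836], [0.0, 609.1171740228922, 241.21253890415335], [0.0, 0.0, 1.0]] -0.0814397464304401 [[-0.9558, -0.2933, 0.0191, 0.4612], [0.1627, -0.4737, 0.8655, -0.1748], [-0.2448, 0.8304, 0.5005, -1.61], [0.0, 0.0, 0.0, 1.0]] 0.0 3.9999993
top [[531.9220674765171, 0.0, 311.93124983126864], [0.0, 531.9220674765171, 237.19613321499335], [0.0, 0.0, 1.0]] 0.017342987194557454 [[-0.0165, -0.9997, -0.0178, 0.014], [0.9968, -0.0179, 0.0776, -0.489], [-0.0779, -0.0165, 0.9968, -1.3495], [0.0, 0.0, 0.0, 1.0]] 0.0 2.4057148
wrist [[369.37703621233186, 0.0, 313.09858279041975], [0.0, 369.37703621233186, 238.4026816772911], [0.0, 0.0, 1.0]] -0.016719443562281666 [[0.2274, -0.9738, -0.0025, -0.6241], [0.9364, 0.2193, -0.274, 0.0328], [0.2674, 0.0599, 0.9617, -0.3915], [0.0, 0.0, 0.0, 1.0]] 0.0 1.5215675
```

View pics/side0.png

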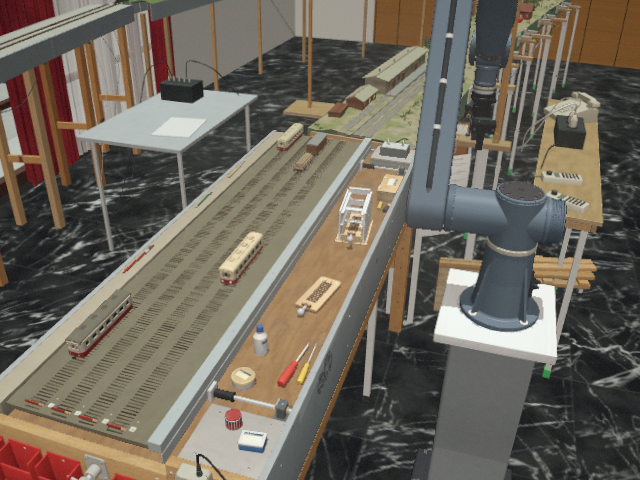

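View pics/top0.png

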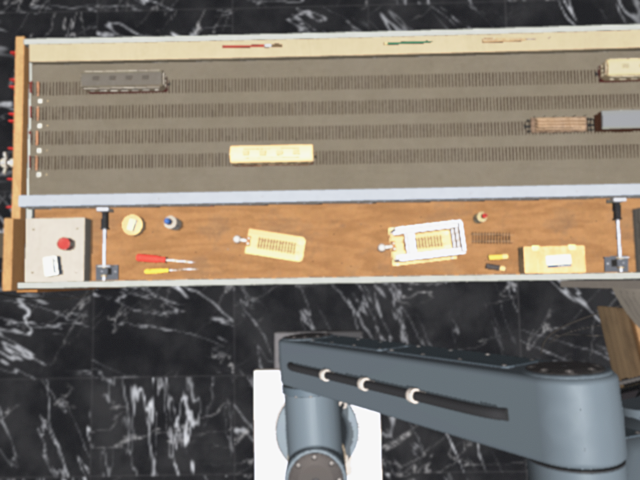

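View pics/wrist0.png

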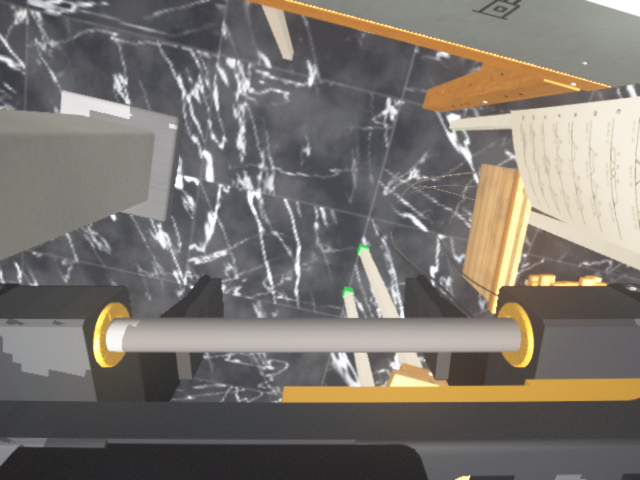

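Side and top views: the cassette is at top pixel (275,245) with its knob at (238,239). The rack is at (430,242) with its mouth to the left (+y). The glue bottle is at (170,222), the tin at (132,225) and the oil bottle at (482,216). Next I'll measure.

```bash
cat > h.py <<'E'
import numpy as np, cv2
def rays(c,uv):
    uv=np.asarray(uv,float).reshape(-1,2)
    K=c["K"]; p=(uv-[K[0,2],K[1,2]])/[K[0,0],K[1,1]]
    q=p.copy()
    for _ in range(20): q=p/(1+c["k1"]*(q**2).sum(1,keepdims=True))
    return q
def world(c,uv,d):
    q=rays(c,uv); d=np.asarray(d,float).reshape(-1,1)
    P=np.hstack([q[:,:1]*d,-q[:,1:]*d,-d,np.ones_like(d)])
    return (np.linalg.inv(c["world_to_cam"])@P.T).T[:,:3]
def cloud(c,mask=None):
    m=c["depth"]>0
    if mask is not None: m&=mask
    v,u=np.nonzero(m)
    return world(c,np.c_[u,v],c["depth"][m]),np.c_[u,v]
def proj(c,P):
    P=np.atleast_2d(P); X=(c["world_to_cam"]@np.c_[P,np.ones(len(P))].T).T
    q=np.c_[X[:,0]/-X[:,2],-X[:,1]/-X[:,2]]
    q=q*(1+c["k1"]*(q**2).sum(1,keepdims=True))
    return q*[c["K"][0,0],c["K"][1,1]]+[c["K"][0,2],c["K"][1,2]]
E
python3 - <<'E'
from rig import bot
from h import *
np.set_printoptions(precision=4,suppress=True)
for n in ["top","side"]:
    c=bot.capture(n)
    for l in ["cassette_center","cassette_knob","rack_home","glue_bottle","oil_bottle","screw_tin"]:
        for r in bot.regions_of(l,c)[:2]:
            P,_=cloud(c,r["region"])
            print(n,l,round(r["p"],2),r["extent"],len(P),np.median(P,0) if len(P) else None,P.min(0) if len(P) else None,P.max(0) if len(P) else None)
    if n=="top":
        crop=c["pixels"][180:300,100:520]; cv2.imwrite("pics/topcrop.png",cv2.resize(crop[:,110:400],None,fx=2.7,fy=2.7,interpolation=cv2.INTER_CUBIC))
    P,uv=cloud(c)
    np.savez(f"{n}.npz",P=P,uv=uv)
    # heights profile
    b=(P[:,1]>-.5)&(P[:,1]<.5)
    for x in np.arange(.3,.75,.03):
        s=P[b&(abs(P[:,0]-x)<.015)]
        print(n,round(x,2),len(s),np.percentile(s[:,2],[1,10,50,90,99]) if len(s) else None)
E
```

```text
top cassette_center 0.65 [421.6, 245.4, 89.5, 51.9] 2941 [ 0.4678 -0.2771  0.037 ] [ 0.4141 -0.3797 -0.0053] [ 0.5268 -0.1595  0.1237]
top cassette_center 0.56 [269.4, 245.3, 76.9, 32.6] 1530 [0.4721 0.1063 0.0119] [ 0.4287  0.0241 -0.0078] [0.514  0.2158 0.0257]
top cassette_knob 0.65 [267.6, 244.2, 74.2, 33.3] 1516 [0.4715 0.1066 0.0119] [ 0.4287  0.0263 -0.0053] [0.514  0.2101 0.0257]
top cassette_knob 0.4 [174.1, 223.7, 14.3, 13.5] 177 [0.5283 0.3578 0.0531] [ 0.5152  0.3478 -0.0022] [0.5444 0.3796 0.0869]
top rack_home 0.67 [424.6, 244.8, 87.9, 50.5] 3027 [ 0.4673 -0.2766  0.0356] [ 0.4117 -0.3942 -0.0077] [ 0.5264 -0.1612  0.1237]
top glue_bottle 0.54 [175.4, 224.1, 17.2, 13.9] 187 [0.5283 0.3578 0.0521] [ 0.5152  0.3478 -0.0022] [0.5472 0.3796 0.0869]
top oil_bottle 0.48 [480.9, 217.9, 14.0, 9.1] 103 [ 0.5299 -0.4186  0.0441] [ 0.52   -0.4328  0.01  ] [ 0.5439 -0.4105  0.0807]
top screw_tin 0.58 [135.3, 228.4, 24.1, 21.9] 362 [0.529  0.4685 0.0209] [ 0.5033  0.443  -0.0029] [0.5554 0.4974 0.0306]
top 0.3 1778 [-0.9041 -0.8968 -0.8881 -0.8759  0.7989]
top 0.33 1664 [-0.9046 -0.
[... 1983 characters left out ...]
 1977 [-0.8985 -0.8923 -0.0004  0.042   0.0452]
side 0.42 3942 [-0.8981 -0.8875 -0.0022  0.0117  0.1048]
side 0.45 3131 [-0.8987 -0.8899 -0.0009  0.0275  0.1081]
side 0.48 3100 [-0.8988 -0.8901 -0.0006  0.0297  0.1089]
side 0.51 3157 [-0.8983 -0.8904 -0.001   0.042   0.1089]
side 0.54 2414 [-0.8993 -0.8891 -0.0016  0.0207  0.0745]
side 0.57 4632 [-0.0064 -0.0029  0.0274  0.0657  0.0693]
side 0.6 1218 [0.0607 0.0627 0.0656 0.0682 0.0704]
side 0.63 1907 [0.0345 0.037  0.0399 0.0428 0.0447]
side 0.66 2706 [0.0346 0.0373 0.0406 0.0853 0.1034]
side 0.69 2214 [0.035  0.0379 0.0417 0.1043 0.1086]
side 0.72 1539 [0.0342 0.037  0.0401 0.0434 0.102 ]
side 0.75 1713 [0.035  0.0373 0.0404 0.0435 0.0462]
```

View pics/topcrop.png

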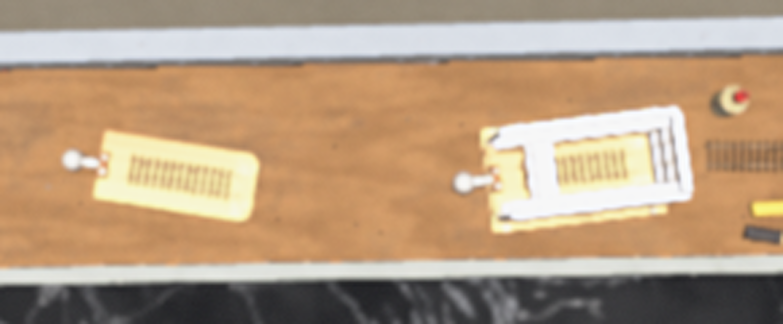

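```bash
python3 -m crank '[{"offset":[-0.003,0.038,-0.024],"spin":0},{"offset":[-0.003,0.038,-0.024],"spin":0},{"offset":[-0.003,0.038,-0.024],"spin":0},{"offset":[-0.003,0.038,-0.024],"spin":0},{"offset":[-0.003,0.038,-0.024],"spin":0},{"offset":[-0.003,0.038,-0.024],"spin":0},{"offset":[-0.003,0.038,-0.024],"spin":0},{"offset":[-0.003,0.038,-0.024],"spin":0},{"offset":[-0.003,0.038,-0.024],"spin":0},{"offset":[-0.003,0.038,-0.024],"spin":0}]' 0.087
python3 -m crank '[{"offset":[0,0,0],"spin":-0.15},{"offset":[0,0,0],"spin":-0.15},{"offset":[0,0,0],"spin":-0.15},{"offset":[0,0,0],"spin":-0.15},{"offset":[0,0,0],"spin":-0.15},{"offset":[0,0,0],"spin":-0.15},{"offset":[0,0,0],"spin":-0.15},{"offset":[0,0,0],"spin":-0.15},{"offset":[0,0,0],"spin":-0.15},{"offset":[0,0,0],"spin":-0.15},{"offset":[0,0,0],"spin":0},{"offset":[0,0,0],"spin":0}]'
python3 - <<'E'
from rig import bot
from h import *
np.set_printoptions(precision=4,suppress=True)
s=bot.read_state(); print(s["time_s"],s["joint_positions"],s["position"],s["tcp_rot"])
c=bot.capture("wrist"); cv2.imwrite("pics/w1.png",c["pixels"])
P,uv=cloud(c); np.savez("w1.npz",P=P,uv=uv)
import pickle; pickle.dump(c,open("w1.pkl","wb"))
E
```

```text
time_s: 1.85
position: [0.4585, -0.2873, 0.4351]
tcp_rot: [[0.0, 0.974, 0.227], [-0.0, 0.227, -0.974], [-1.0, 0.0, 0.001]]
force: [-0.1, -1.2, -0.1]
opening: 0.999
time_s: 3.05
position: [0.4574, -0.2888, 0.4348]
tcp_rot: [[0.0, -0.154, 0.988], [-0.0, 0.988, 0.154], [-1.0, -0.0, 0.0]]
force: [-0.3, 0.5, 0.4]
opening: 0.999
3.05 [-44.1028  21.6743  92.1434   0.0042  66.1754 -52.9708] [ 0.4574 -0.2888  0.4348] [[ 0.0001 -0.1541  0.9881]
 [-0.      0.9881  0.1541]
 [-1.     -0.0001  0.0001]]
```

View pics/w1.png

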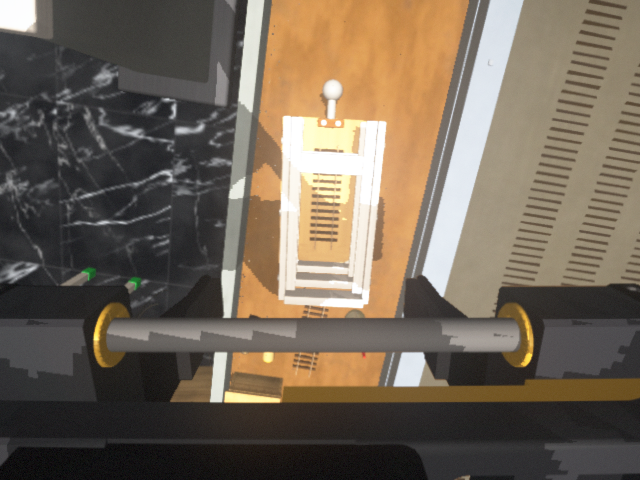

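The wrist view shows the rack from above: mouth corners at about (284,118) and (386,121), back at about (280–368,303), lower cassette's knob at (333,90). I'll fit a rectangle to the plate tops.

```bash
cat > rackfit.py <<'E'
import pickle; from h import *
np.set_printoptions(precision=4,suppress=True)
c=pickle.load(open("w1.pkl","rb"))
P,uv=cloud(c)
b=(abs(P[:,0]-.468)<.09)&(P[:,1]>-.40)&(P[:,1]<-.10)&(uv[:,1]<315)
Q=P[b]
h,e=np.histogram(Q[:,2],np.arange(-.01,.14,.004)); print([(round(a,3),n) for a,n in zip(e,h)])
T=Q[(Q[:,2]>.098)&(Q[:,2]<.13)]
print(len(T),np.median(T[:,2]))
r=cv2.minAreaRect((T[:,:2]*1000).astype(np.float32)); print(r, cv2.boxPoints(r))
# axis-based robust extents
for deg in np.arange(4,13,1.):
    a=np.radians(deg); ex=np.array([np.cos(a),np.sin(a)]);ey=np.array([-np.sin(a),np.cos(a)])
    u=T[:,:2]@ex; v=T[:,:2]@ey
    print(deg,np.percentile(u,[.5,2,98,99.5]),np.percentile(v,[.5,2,98,99.5]),np.diff(np.percentile(u,[1,99])))
W=P[b&(abs(P[:,2])<.01)]; print("table",np.median(W[:,2]))
E
python3 rackfit.py
```

```text
[(np.float64(-0.01), np.int64(0)), (np.float64(-0.006), np.int64(202)), (np.float64(-0.002), np.int64(24860)), (np.float64(0.002), np.int64(503)), (np.float64(0.006), np.int64(246)), (np.float64(0.01), np.int64(157)), (np.float64(0.014), np.int64(172)), (np.float64(0.018), np.int64(180)), (np.float64(0.022), np.int64(225)), (np.float64(0.026), np.int64(1385)), (np.float64(0.03), np.int64(5230)), (np.float64(0.034), np.int64(877)), (np.float64(0.038), np.int64(2082)), (np.float64(0.042), np.int64(1219)), (np.float64(0.046), np.int64(0)), (np.float64(0.05), np.int64(0)), (np.float64(0.054), np.int64(0)), (np.float64(0.058), np.int64(74)), (np.float64(0.062), np.int64(1071)), (np.float64(0.066), np.int64(100)), (np.float64(0.07), np.int64(87)), (np.float64(0.074), np.int64(182)), (np.float64(0.078), np.int64(321)), (np.float64(0.082), np.int64(0)), (np.float64(0.086), np.int64(0)), (np.float64(0.09), np.int64(0)), (np.float64(0.094), np.int64(0)), (np.float64(0.098), np.int64(132)), (np.float64(0.102), np.int64(4836)), (np.float64(0.106), np.int64(1027)), (np.float64(0.11), np.int64(209
[... 451 characters left out ...]
896 0.4912] [-0.3897 -0.388  -0.2359 -0.2329] [0.0821]
5.0 [0.4032 0.4043 0.4837 0.4848] [-0.3973 -0.3958 -0.2436 -0.241 ] [0.0807]
6.0 [0.3981 0.3988 0.478  0.4787] [-0.405  -0.4036 -0.2512 -0.2488] [0.08]
7.0 [0.3919 0.393  0.4724 0.4734] [-0.4127 -0.4111 -0.2588 -0.2563] [0.0808]
8.0 [0.3852 0.3866 0.467  0.4684] [-0.4203 -0.4185 -0.2665 -0.2636] [0.0824]
9.0 [0.378  0.38   0.4617 0.4632] [-0.4281 -0.4259 -0.2739 -0.2704] [0.0838]
10.0 [0.3707 0.3732 0.4564 0.458 ] [-0.4357 -0.4332 -0.2814 -0.2772] [0.0855]
11.0 [0.3634 0.3661 0.4509 0.4529] [-0.443  -0.4404 -0.2886 -0.2839] [0.0874]
12.0 [0.3559 0.3589 0.4454 0.4477] [-0.4503 -0.4475 -0.2957 -0.2906] [0.0895]
table 5.8144363877188354e-05
```

```bash
cat >> rackfit.py <<'E'
print("----")
a=np.radians(6); 
def pk(lo,hi):
    m=Q[(Q[:,2]>lo)&(Q[:,2]<hi)]; 
    h,e=np.histogram(m[:,2],np.arange(lo,hi,.0005)); i=h.argmax(); return len(m),e[i],np.median(m[:,2])
for lo,hi in [(.024,.034),(.036,.046),(.058,.068),(.068,.084),(.098,.108),(.1085,.115),(.115,.122)]: print(lo,hi,pk(lo,hi))
for lo,hi in [(.1,.108),(.1085,.115),(.115,.122),(.058,.068),(.070,.082),(.024,.034)]:
    m=Q[(Q[:,2]>lo)&(Q[:,2]<hi)]
    ex=np.array([np.cos(a),np.sin(a)]);ey=np.array([-np.sin(a),np.cos(a)])
    u=m[:,:2]@ex; v=m[:,:2]@ey
    print(lo,len(m),np.percentile(u,[.5,5,50,95,99.5]),np.percentile(v,[.5,5,50,95,99.5]))
m=Q[(Q[:,2]>.1085)&(Q[:,2]<.115)]
for side in (m[m[:,0]<.468],m[m[:,0]>.468]):
    # line fit x=a+b*y
    p=np.polyfit(side[:,1],side[:,0],1); print("plate line",p,np.degrees(np.arctan(-p[0])),len(side), np.std(side[:,0]-np.polyval(p,side[:,1])))
E
python3 rackfit.py | sed -n '/----/,$p'
```

```text
----
0.024 0.034 (6732, np.float64(0.030500000000000006), np.float64(0.030741869607197048))
0.036 0.046 (3772, np.float64(0.042), np.float64(0.04141412831459154))
0.058 0.068 (1204, np.float64(0.0645), np.float64(0.06441606430195296))
0.068 0.084 (631, np.float64(0.07850000000000001), np.float64(0.07802270002811174))
0.098 0.108 (5208, np.float64(0.10400000000000001), np.float64(0.10434954140816191))
0.1085 0.115 (2868, np.float64(0.1105), np.float64(0.11052780690918088))
0.115 0.122 (757, np.float64(0.11800000000000001), np.float64(0.11835219217200571))
0.1 5190 [0.4039 0.405  0.4401 0.4723 0.4732] [-0.3983 -0.3965 -0.2968 -0.2567 -0.2488]
0.1085 2868 [0.3981 0.3988 0.4378 0.4781 0.4789] [-0.4037 -0.3981 -0.3252 -0.2548 -0.2487]
0.115 757 [0.4036 0.407  0.438  0.4695 0.473 ] [-0.4058 -0.405  -0.4009 -0.3977 -0.3973]
0.058 1204 [0.4115 0.4119 0.4652 0.4691 0.4696] [-0.3983 -0.398  -0.3297 -0.2559 -0.2487]
0.07 590 [0.4122 0.4144 0.4394 0.4647 0.4673] [-0.4057 -0.405  -0.4    -0.3976 -0.3973]
0.024 6732 [0.3456 0.3666 0.438  0.4655 0.4681] [-0.409  -0.3918 -0.3268 -0.2473 -0.1597]
plate line [-0.1343  0.3961] 7.649376989260297 1404 0.004260527343840118
plate line [-0.0286  0.497 ] 1.6373732446549094 1464 0.00795382062547693
```

```bash
cat > r2.py <<'E'
import pickle; from h import *
np.set_printoptions(precision=4,suppress=True)
c=pickle.load(open("w1.pkl","rb")); P,uv=cloud(c)
Q=P[(abs(P[:,0]-.468)<.09)&(P[:,1]>-.40)&(P[:,1]<-.10)&(uv[:,1]<315)]
a=np.radians(6)
m=Q[(Q[:,2]>.1085)&(Q[:,2]<.113)]
for it in range(4):
    ex=np.array([np.cos(a),np.sin(a)]);ey=np.array([-np.sin(a),np.cos(a)])
    u=m[:,:2]@ex; v=m[:,:2]@ey; uc=.5*(np.percentile(u,1)+np.percentile(u,99)); sl=[]
    for s in (-1,1):
        k=(s*(u-uc)>.033)&(v>-.395); p=np.polyfit(v[k],u[k],1); sl.append(p[0]); off=p
        print(it,s,k.sum(),np.degrees(p[0]),np.polyval(p,-.32 if it==0 else v.mean()))
    a-=np.arctan(np.mean(sl)); print(np.degrees(a))
ex=np.array([np.cos(a),np.sin(a)]);ey=np.array([-np.sin(a),np.cos(a)])
u=m[:,:2]@ex; v=m[:,:2]@ey
eu=np.percentile(u,[.3,99.7]); ev=np.percentile(v,[.3,99.7]); print(eu,ev,np.diff(eu))
b=Q[(Q[:,2]>.115)&(Q[:,2]<.122)][:,:2]@ey; print("back",np.percentile(b,[1,99]))
mo=ev[1]; 
hv=.5*(mo-.072+np.percentile(b,99)+.078); print("home v est",mo-.072,np.percentile(b,99)+.078)
H=eu.mean()*ex+hv*ey; print("home",H,"yaw",np.degrees(a)); print("mouth",H+.072*ey)
E
python3 r2.py
```

```text
0 -1 1249 0.08425956308018273 0.4011053516415462
0 1 1253 -0.10505874873894586 0.4756970952532769
6.010399592715178
1 -1 1248 0.09465694174545904 0.4010384639292154
1 1 1252 -0.09588966453152584 0.47564844039106025
6.011015954108188
2 -1 1247 0.09886422398429745 0.4010329736350514
2 1 1252 -0.09527437379911054 0.47564493939994484
6.009221029016182
3 -1 1248 0.09348035849072008 0.40104515810357755
3 1 1252 -0.09706618104867419 0.47565513461532055
6.011013940294574
[0.398  0.4789] [-0.4042 -0.2482] [0.0809]
back [-0.4057 -0.3975]
home v est -0.320159844868077 -0.3194973843320007
home [ 0.4695 -0.2722] yaw 6.011013940294574
mouth [ 0.462  -0.2006]
```

```bash
python3 -m crank '[{"offset":[0,0.045,0.009],"spin":0},{"offset":[0,0.045,0.009],"spin":0},{"offset":[0,0.045,0.009],"spin":0},{"offset":[0,0.045,0.009],"spin":0},{"offset":[0,0.045,0.009],"spin":0},{"offset":[0,0.045,0.009],"spin":0},{"offset":[0,0.045,0.009],"spin":0},{"offset":[0,0.045,0.009],"spin":0},{"offset":[0,0,0],"spin":0.1},{"offset":[0,0,0],"spin":0.1},{"offset":[0,0,0],"spin":0.1}]'
python3 -m crank '[{"offset":[0,0,0],"spin":0},{"offset":[0,0,0],"spin":0}]'
python3 - <<'E'
from rig import bot
from h import *
import pickle
np.set_printoptions(precision=4,suppress=True)
s=bot.read_state(); print(s["time_s"],s["joint_positions"],s["position"],s["tcp_rot"])
c=bot.capture("wrist"); cv2.imwrite("pics/w2.png",c["pixels"])
pickle.dump(c,open("w2.pkl","wb"))
P,uv=cloud(c)
Q=P[(abs(P[:,0]-.472)<.08)&(P[:,1]>-.03)&(P[:,1]<.26)&(uv[:,1]<300)]
h,e=np.histogram(Q[:,2],np.arange(-.003,.03,.001)); print([(round(float(a),3),int(n)) for a,n in zip(e,h)])
B=Q[(Q[:,2]>.008)]
B=B[:, :]
r=cv2.minAreaRect((B[:,:2]*1000).astype(np.float32)); print(r)
for l in ["cassette_center","cassette_knob"]:
    for r in bot.regions_of(l,c)[:2]: print(l,r["p"],r["extent"])
E
```

```text
time_s: 4.2
position: [0.4718, 0.0789, 0.4348]
tcp_rot: [[0.0, 0.146, 0.989], [-0.0, 0.989, -0.146], [-1.0, -0.0, 0.0]]
force: [-0.0, -0.0, 0.3]
opening: 0.997
time_s: 4.4
position: [0.4719, 0.0781, 0.4348]
tcp_rot: [[0.0, 0.141, 0.99], [0.0, 0.99, -0.141], [-1.0, 0.0, 0.0]]
force: [0.3, -0.2, -0.2]
opening: 1.0
4.4 [ -4.025   16.6139 100.4036   0.003   62.9767   4.0519] [0.4719 0.0781 0.4348] [[ 0.0001  0.1405  0.9901]
 [ 0.      0.9901 -0.1405]
 [-1.      0.0001  0.0001]]
[(-0.003, 222), (-0.002, 3058), (-0.001, 11461), (0.0, 11753), (0.001, 3241), (0.002, 215), (0.003, 3), (0.004, 0), (0.005, 0), (0.006, 0), (0.007, 0), (0.008, 0), (0.009, 37), (0.01, 659), (0.011, 2726), (0.012, 2632), (0.013, 1026), (0.014, 494), (0.015, 207), (0.016, 149), (0.017, 139), (0.018, 96), (0.019, 122), (0.02, 130), (0.021, 82), (0.022, 53), (0.023, 10), (0.024, 3), (0.025, 0), (0.026, 0), (0.027, 0), (0.028, 0)]
((475.1275329589844, 106.5947494506836), (164.79049682617188, 137.40530395507812), 42.65217971801758)
cassette_center 0.56 [310.0, 163.2, 57.3, 177.7]
cassette_knob 0.83 [308.7, 162.6, 61.6, 180.4]
```

View pics/w2.png

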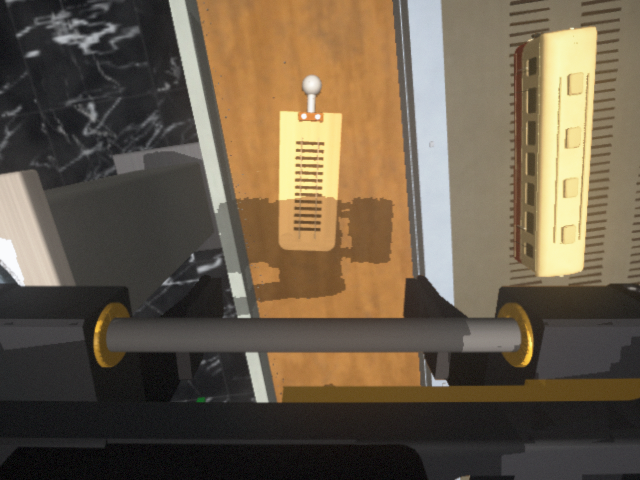

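The cassette is in full view: board cols 278–342, rows 112–250, knob at (312,85). Fitting the board.

```bash
cat > cfit.py <<'E'
import pickle; from h import *
np.set_printoptions(precision=4,suppress=True)
c=pickle.load(open("w2.pkl","rb")); P,uv=cloud(c)
k=(uv[:,0]>260)&(uv[:,0]<360)&(uv[:,1]>60)&(uv[:,1]<265)&(P[:,2]>.008)
P,uv=P[k],uv[k]
B=P[(uv[:,1]>105)&(P[:,2]>.0095)]
(cx,cy),wh,ang=cv2.minAreaRect((B[:,:2]*1000).astype(np.float32)); print(cx,cy,wh,ang,len(B))
kn=P[(uv[:,1]<97)&(P[:,2]>.012)]; print("knob",np.median(kn,0),(kn[:,:2].min(0)+kn[:,:2].max(0))/2,kn.min(0),kn.max(0))
# side-edge fit
a=np.radians(-8.)
for it in range(4):
    ex=np.array([np.cos(a),np.sin(a)]);ey=np.array([-np.sin(a),np.cos(a)])
    u=B[:,:2]@ex; v=B[:,:2]@ey; v0=np.median(v); L=[];R=[];vs=[]
    for q in np.arange(v0-.05,v0+.055,.004):
        s=u[abs(v-q)<.002]; 
        if len(s)>20: vs.append(q);L.append(s.min());R.append(s.max())
    pl=np.polyfit(vs,L,1);pr=np.polyfit(vs,R,1); a-=np.arctan((pl[0]+pr[0])/2)
    print(np.degrees(a),pl[0],pr[0],np.median(np.array(R)-L))
ex=np.array([np.cos(a),np.sin(a)]);ey=np.array([-np.sin(a),np.cos(a)])
u=B[:,:2]@ex; v=B[:,:2]@ey
vl=np.percentile(v,[.2,99.8]);uc=(np.mean(L)+np.mean(R))/2
print("len",np.diff(vl)); C=uc*ex+vl.mean()*ey; print("C",C,"knob expected",C+.101*ey)
E
python3 cfit.py
```

```text
471.5821228027344 102.70987701416016 (156.13539123535156, 64.22222900390625) 79.92646026611328 8146
knob [0.4886 0.1985 0.0199] [0.4887 0.1988] [0.479  0.1883 0.0128] [0.4984 0.2093 0.0244]
-10.09423596794475 0.03544734682401089 0.03768785149042696 0.06325352881523771
-10.064133000252578 -0.0013662993423472249 0.00031550744396028404 0.06314434681325454
-10.060293204429938 -0.0008325302273000898 0.0006984960676806208 0.06314385112017867
-10.060309527267863 -0.0007652139869761676 0.0007657837615063483 0.06314378663838965
len [0.1532]
C [0.4714 0.102 ] knob expected [0.4891 0.2015]
```

```bash
python3 -m crank '[{"offset":[0,0,0],"spin":0.034},{"offset":[0.04,0.0133,-0.0009],"spin":0},{"offset":[0.04,0.0133,-0.0009],"spin":0},{"offset":[0.04,0.0133,-0.0009],"spin":0},{"offset":[0.04,0.0133,-0.0009],"spin":0},{"offset":[0.04,0.0133,-0.0009],"spin":0},{"offset":[0,0,0],"spin":0},{"offset":[0,0,0],"spin":0},{"offset":[0,0,0],"spin":0}]'
python3 - <<'E'
from rig import bot
from h import *
s=bot.read_state();R=s["tcp_rot"]; G=np.array([.4791,.1443,.1865])
print(s["position"],np.degrees(np.arctan2(R[1,2],R[0,2])),"rem",R.T@(G-s["position"]))
c=bot.capture("wrist"); cv2.imwrite("pics/w3.png",c["pixels"])
E
```

```text
time_s: 5.45
position: [0.4799, 0.1439, 0.2366]
tcp_rot: [[0.004, 0.175, 0.984], [0.0, 0.984, -0.175], [-1.0, 0.001, 0.004]]
force: [0.7, -0.6, 0.5]
opening: 1.002
[0.47994608 0.14394939 0.2365989 ] -10.10437879774782 rem [ 0.0500955   0.00015528 -0.00107487]
```

View pics/w3.png

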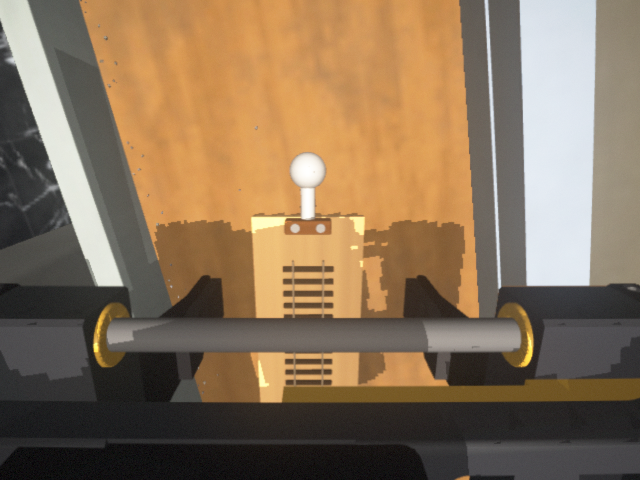

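The board (cols 252–364) is centred between the fingers (205–420). Descend and close.

```bash
python3 -m crank '[{"offset":[0.02,0,-0.001],"spin":0},{"offset":[0.02,0,0],"spin":0},{"offset":[0.01,0,0],"spin":0},{"offset":[0,0,0],"spin":0},{"offset":[0,0,0],"spin":0}]'
python3 -m crank '[{"offset":[0,0,0],"spin":0},{"offset":[0,0,0],"spin":0},{"offset":[0,0,0],"spin":0},{"offset":[0,0,0],"spin":0},{"offset":[0,0,0],"spin":0},{"offset":[0,0,0],"spin":0},{"offset":[0,0,0],"spin":0},{"offset":[0,0,0],"spin":0}]' 0.05
```

```text
time_s: 6.0
position: [0.4786, 0.1444, 0.1859]
tcp_rot: [[0.002, 0.175, 0.984], [0.0, 0.984, -0.175], [-1.0, 0.0, 0.002]]
force: [-0.4, -0.4, 0.9]
opening: 0.998
time_s: 6.8
position: [0.4782, 0.1446, 0.1849]
tcp_rot: [[0.0, 0.175, 0.985], [0.0, 0.985, -0.175], [-1.0, 0.0, 0.0]]
force: [0.2, 0.1, 4.0]
opening: 0.732
```

```bash
python3 -m crank '[{"offset":[-0.01,0,0],"spin":0},{"offset":[-0.025,0,0],"spin":0},{"offset":[-0.04,0,0],"spin":0},{"offset":[-0.04,0,0],"spin":0},{"offset":[-0.025,0,0],"spin":0},{"offset":[0,0,0],"spin":0},{"offset":[0,0,0],"spin":0},{"offset":[0,0,0],"spin":0}]'
python3 - <<'E'
from rig import bot
from h import *
np.set_printoptions(precision=4,suppress=True)
s=bot.read_state();print(s["position"],s["tcp_rot"],s["opening"])
c=bot.capture("wrist"); cv2.imwrite("pics/w4.png",c["pixels"])
P,uv=cloud(c)
k=(abs(P[:,0]-.485)<.08)&(P[:,1]>.16)&(P[:,1]<.27)&(P[:,2]>.1)&(P[:,2]<.25)&(uv[:,1]<275)
print(k.sum(),P[k].min(0),P[k].max(0),uv[k].min(0),uv[k].max(0))
t=bot.capture("top"); cv2.imwrite("pics/t4.png",cv2.resize(t["pixels"][180:320,180:360],None,fx=4,fy=4))
sd=bot.capture("side"); cv2.imwrite("pics/s4.png",cv2.resize(sd["pixels"][200:350,240:420],None,fx=4,fy=4))
E
```

```text
time_s: 7.6
position: [0.4773, 0.1444, 0.3236]
tcp_rot: [[-0.003, 0.175, 0.985], [-0.0, 0.985, -0.175], [-1.0, -0.001, -0.003]]
force: [-0.5, 0.1, -1.7]
opening: 0.728
[0.4773 0.1444 0.3236] [[-0.0033  0.1752  0.9845]
 [-0.0002  0.9845 -0.1752]
 [-1.     -0.0008 -0.0032]] 0.7280532235361541
6988 [0.4495 0.16   0.1438] [0.5146 0.2088 0.1634] [240 159] [387 274]
```

View pics/w4.png

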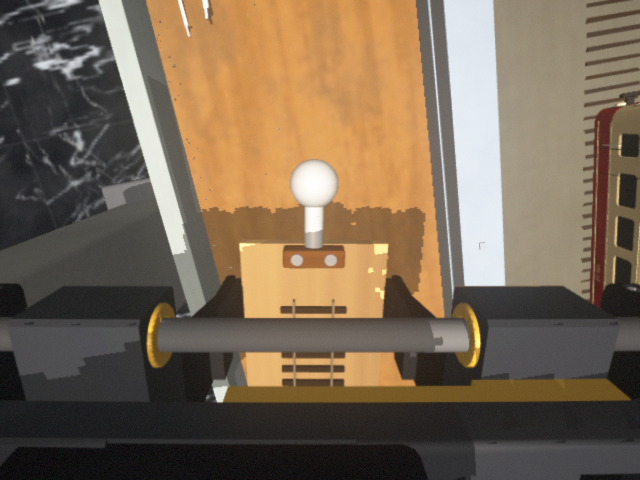

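View pics/s4.png

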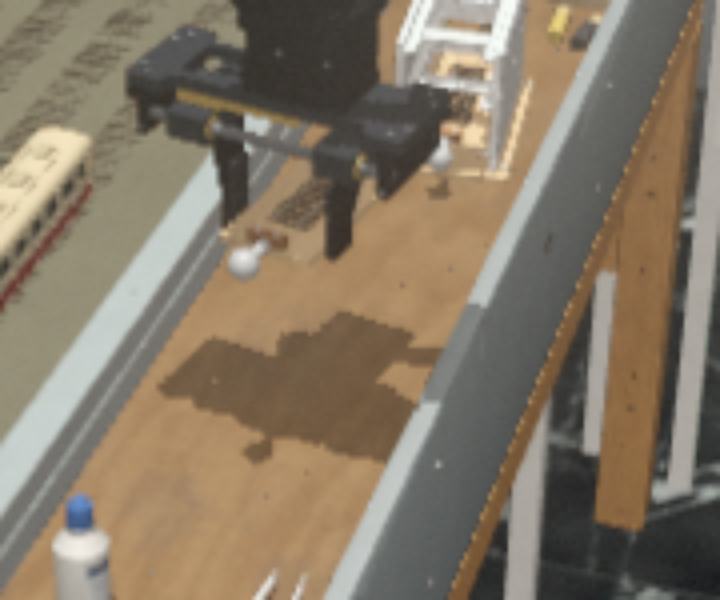

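The cassette is held, with its tail board edge at row 243 and the knob at (314,183). Next I'll estimate its pose in the tool frame.

```bash
cat > held.py <<'E'
from rig import bot
from h import *
np.set_printoptions(precision=4,suppress=True)
s=bot.read_state();R=s["tcp_rot"];p=s["position"]
c=bot.capture("wrist"); P,uv=cloud(c)
T=(P-p)@R   # tool coords x down,y,z
k=(abs(T[:,2])<.045)&(T[:,1]>.0)&(T[:,1]<.08)&(T[:,0]>.13)&(T[:,0]<.19)&(uv[:,1]<278)
T,uv=T[k],uv[k]
b=(T[:,1]<.027)&(T[:,1]>.008)&(abs(T[:,2])<.03)&(abs(T[:,2])>.017)
A=np.c_[T[b][:,1:],np.ones(b.sum())]; q,res,_,_=np.linalg.lstsq(A,T[b][:,0],rcond=None); print("board top plane x=a*y+b*z+c",q,b.sum(), "at y=0 depth",q[2])
e=T[(T[:,0]<.17)&(abs(T[:,2])>.017)&(abs(T[:,2])<.03)]; print("tail y", np.percentile(e[:,1],[98,99.8]))
kn=T[T[:,1]>.04]; kn=kn[(kn[:,1]>.044)]; print("knob mid",(kn.min(0)+kn.max(0))/2,kn.min(0),kn.max(0))
ed=T[(T[:,1]<.028)&(T[:,1]>.01)]; print("z ext",np.percentile(ed[:,2],[.5,99.5]))
E
python3 held.py
```

```text
board top plane x=a*y+b*z+c [-0.0162  0.0006  0.1731] 1701 at y=0 depth 0.17314945341940044Traceback (most recent call last):
  File "held.py", line 11, in <module>
    e=T[(T[:,0]<.17)&(abs(T[:,2])>.017)&(abs(T[:,2])<.03)]; print("tail y", np.percentile(e[:,1],[98,99.8]))
                                                                            ~~~~~~~~~~~~~^^^^^^^^^^^^^^^^^^
    return _quantile_unchecked(
        a, q, axis, out, overwrite_input, method, keepdims, weights)
    return _ureduce(a,
                    func=_quantile_ureduce_func,
    ...<5 lines>...
                    overwrite_input=overwrite_input,
                    method=method)
    r = func(a, **kwargs)
    result = _quantile(arr,
                       quantiles=q,
    ...<2 lines>...
                       out=out,
                       weights=wgt)
    slices_having_nans = np.isnan(arr[-1, ...])
                                  ~~~^^^^^^^^^
IndexError: index -1 is out of bounds for axis 0 with size 0
```

```bash
sed -i 's/T\[:,0\]<.17)&(abs/T[:,0]<.176)\&(T[:,1]<.05)\&(abs/' held.py; python3 held.py
```

```text
board top plane x=a*y+b*z+c [-0.0129 -0.0006  0.1731] 1695 at y=0 depth 0.17308521016877546
tail y [0.0296 0.0299]
knob mid [0.1664 0.0547 0.0012] [ 0.1604  0.044  -0.0086] [0.1724 0.0654 0.011 ]
z ext [-0.036   0.0381]
```

```bash
python3 -m crank '[{"offset":[0,0,0],"spin":-0.1},{"offset":[0,0,0],"spin":-0.1},{"offset":[0,0,0],"spin":-0.081},{"offset":[0.008,-0.0255,-0.0064],"spin":0},{"offset":[0.008,-0.0255,-0.0064],"spin":0},{"offset":[0.008,-0.0255,-0.0064],"spin":0},{"offset":[0.008,-0.0255,-0.0064],"spin":0},{"offset":[0.008,-0.0255,-0.0064],"spin":0},{"offset":[0.008,-0.0255,-0.0064],"spin":0},{"offset":[0.008,-0.0255,-0.0064],"spin":0},{"offset":[0.008,-0.0255,-0.0064],"spin":0}]'
python3 -m crank '[{"offset":[0,0,0],"spin":0},{"offset":[0,0,0],"spin":0},{"offset":[0,0,0],"spin":0}]'
cat > rk.py <<'E'
from rig import bot
from h import *
np.set_printoptions(precision=4,suppress=True)
a=np.radians(6.01); HOME=np.array([.4695,-.2722,.0675]); RR=np.array([[np.cos(a),-np.sin(a),0],[np.sin(a),np.cos(a),0],[0,0,1]])
def st():
    s=bot.read_state();R=s["tcp_rot"];p=s["position"]
    print("t",s["time_s"],"tcp in rack",RR.T@(p-HOME),"yaw",np.degrees(np.arctan2(R[1,2],R[0,2])),"grasp in rack",RR.T@(p+R@[.164,0,0]-HOME),"held centre",RR.T@(p+R@[.1765,-.045,.0]-HOME),"F",s["force"],"op",s["opening"]*.087)
    return s
if __name__=="__main__": st()
E
python3 rk.py; python3 held.py
```

```text
time_s: 8.95
position: [0.4485, -0.0648, 0.26]
tcp_rot: [[-0.001, -0.105, 0.994], [0.0, 0.994, 0.105], [-1.0, 0.0, -0.001]]
force: [0.3, 0.3, -2.4]
opening: 0.728
time_s: 9.25
position: [0.4486, -0.0631, 0.2607]
tcp_rot: [[-0.001, -0.105, 0.994], [0.0, 0.994, 0.105], [-1.0, 0.0, -0.0]]
force: [1.4, 0.6, -1.9]
opening: 0.727
t 9.25 tcp in rack [0.0011 0.2102 0.1932] yaw 6.046319209158748 grasp in rack [0.001  0.2102 0.0292] held centre [0.001  0.1652 0.0167] F [ 1.4073  0.5954 -1.9479] op 0.06327066104646295
board top plane x=a*y+b*z+c [-0.017   0.001   0.1732] 1721 at y=0 depth 0.17316117103057363
tail y [0.0294 0.0297]
knob mid [0.166  0.0546 0.0012] [ 0.1601  0.044  -0.0087] [0.172  0.0652 0.011 ]
z ext [-0.0359  0.0378]
```

```bash
python3 -m crank '[{"offset":[0.003,0,-0.0015],"spin":0},{"offset":[0,-0.01,0],"spin":0},{"offset":[0,-0.015,0],"spin":0},{"offset":[0,-0.015,0],"spin":0},{"offset":[0,0,0],"spin":0},{"offset":[0,0,0],"spin":0}]'; python3 rk.py
python3 - <<'E'
from rig import bot
import cv2
c=bot.capture("side"); cv2.imwrite("pics/s5.png",cv2.resize(c["pixels"][150:270,280:420],None,fx=5,fy=5))
c=bot.capture("top"); cv2.imwrite("pics/t5.png",cv2.resize(c["pixels"][190:300,310:500],None,fx=4,fy=4))
E
```

```text
time_s: 9.9
position: [0.4513, -0.1046, 0.2578]
tcp_rot: [[0.0, -0.103, 0.995], [0.0, 0.995, 0.103], [-1.0, 0.0, 0.0]]
force: [-0.1, 0.9, -1.5]
opening: 0.727
t 9.9 tcp in rack [-0.0005  0.1686  0.1903] yaw 5.898890464886607 grasp in rack [-0.0005  0.1686  0.0263] held centre [-0.0006  0.1237  0.0137] F [-0.0595  0.9227 -1.5405] op 0.0632609865398206
```

View pics/s5.png

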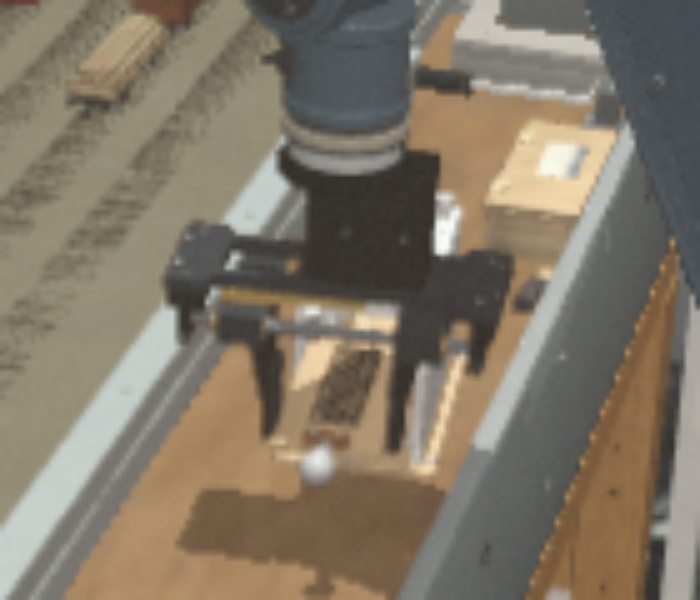

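View pics/t5.png

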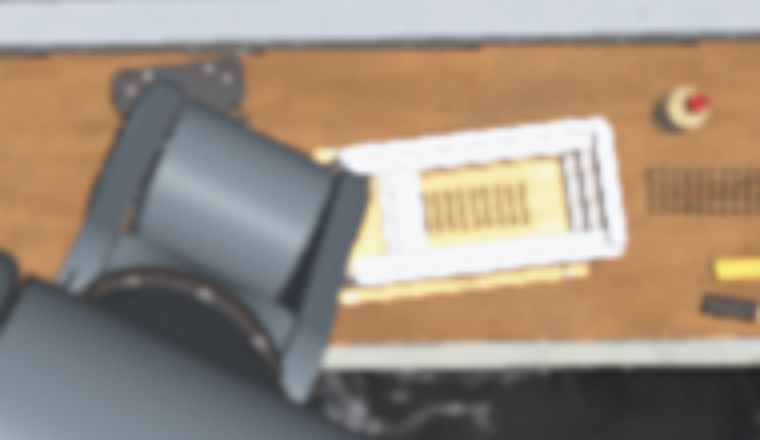

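Side view: the nose is entering between the plates and there is no contact force. Continuing inward.

```bash
python3 -m crank '[{"offset":[0,-0.015,0],"spin":-0.002},{"offset":[0,-0.015,0],"spin":0},{"offset":[0,0,0],"spin":0}]'; python3 rk.py;  python3 -m crank '[{"offset":[0,-0.015,0],"spin":0},{"offset":[0,-0.015,0],"spin":0},{"offset":[0,-0.015,0],"spin":0},{"offset":[0,-0.004,0],"spin":0},{"offset":[0,0,0],"spin":0},{"offset":[0,0,0],"spin":0}]'; python3 rk.py; python3 held.py
```

```text
time_s: 10.3
position: [0.4556, -0.1359, 0.258]
tcp_rot: [[0.003, -0.105, 0.994], [-0.002, 0.994, 0.105], [-1.0, -0.003, 0.003]]
force: [0.6, -0.1, -2.0]
opening: 0.73
t 10.3 tcp in rack [0.0005 0.137  0.1905] yaw 6.019526999939688 grasp in rack [0.001  0.1365 0.0265] held centre [0.001  0.0915 0.0141] F [ 0.5563 -0.1089 -2.0245] op 0.063475945276232
time_s: 10.9
position: [0.4594, -0.182, 0.2576]
tcp_rot: [[-0.001, -0.106, 0.994], [0.001, 0.994, 0.106], [-1.0, 0.001, -0.001]]
force: [-0.3, 0.2, -2.6]
opening: 0.729
t 10.9 tcp in rack [-0.0006  0.0907  0.1901] yaw 6.1096495749455295 grasp in rack [-0.0008  0.0909  0.0261] held centre [-0.0007  0.0459  0.0136] F [-0.2885  0.2166 -2.6376] op 0.06340633882270486
board top plane x=a*y+b*z+c [-0.0139 -0.001   0.1731] 1726 at y=0 depth 0.17310380919718052
tail y [0.0294 0.0297]
knob mid [0.1664 0.0546 0.0012] [ 0.16    0.044  -0.0086] [0.1727 0.0652 0.0111]
z ext [-0.0359  0.0379]
```

```bash
python3 -m crank '[{"offset":[0.004,0,0],"spin":0},{"offset":[0.004,0,0],"spin":0},{"offset":[0.003,0,0],"spin":0},{"offset":[0,0,0],"spin":0},{"offset":[0,0,0],"spin":0}]'; python3 rk.py;  python3 -m crank '[{"offset":[0.0015,0,0],"spin":0},{"offset":[0.001,0,0],"spin":0},{"offset":[0,0,0],"spin":0},{"offset":[0,0,0],"spin":0}]'; python3 rk.py
```

```text
time_s: 11.45
position: [0.4597, -0.1821, 0.2465]
tcp_rot: [[-0.0, -0.107, 0.994], [0.0, 0.994, 0.107], [-1.0, 0.0, -0.0]]
force: [-0.0, 0.5, -2.6]
opening: 0.73
t 11.45 tcp in rack [-0.0003  0.0907  0.179 ] yaw 6.142334037823883 grasp in rack [-0.0004  0.0907  0.015 ] held centre [-0.0003  0.0457  0.0025] F [-0.0205  0.5046 -2.6161] op 0.06350326309826447
time_s: 11.85
position: [0.4598, -0.1822, 0.2443]
tcp_rot: [[0.0, -0.107, 0.994], [-0.0, 0.994, 0.107], [-1.0, -0.0, 0.0]]
force: [0.6, 0.2, -1.9]
opening: 0.727
t 11.85 tcp in rack [-0.0003  0.0905  0.1768] yaw 6.128401311383712 grasp in rack [-0.0002  0.0905  0.0128] held centre [-0.0001  0.0455  0.0003] F [ 0.5765  0.2398 -1.8529] op 0.0632282249115927
```

```bash
python3 -m crank '[{"offset":[0.001,0,0],"spin":0},{"offset":[0,0,0],"spin":0},{"offset":[0,0,0],"spin":0}]';  python3 -m crank '[{"offset":[0.001,0,0],"spin":0},{"offset":[0,0,0],"spin":0},{"offset":[0,0,0],"spin":0}]'; python3 rk.py; python3 held.py
```

```text
time_s: 12.15
position: [0.4598, -0.1822, 0.2436]
tcp_rot: [[0.0, -0.107, 0.994], [-0.0, 0.994, 0.107], [-1.0, -0.0, 0.0]]
force: [0.2, 1.0, 2.3]
opening: 0.733
time_s: 12.45
position: [0.4597, -0.1821, 0.243]
tcp_rot: [[0.001, -0.107, 0.994], [-0.0, 0.994, 0.107], [-1.0, -0.0, 0.001]]
force: [-1.3, 1.2, 7.3]
opening: 0.729
t 12.45 tcp in rack [-0.0003  0.0906  0.1755] yaw 6.136055681226811 grasp in rack [-0.0002  0.0905  0.0115] held centre [-0.0001  0.0455 -0.0009] F [-1.2815  1.1629  7.3075] op 0.06339754338336
board top plane x=a*y+b*z+c [ 0.0155 -0.0016  0.1731] 1745 at y=0 depth 0.17307735914857938
tail y [0.0294 0.0297]
knob mid [0.168  0.0547 0.0012] [ 0.1616  0.044  -0.0087] [0.1743 0.0654 0.0112]
z ext [-0.0358  0.0377]
```

The cassette is seated on the rails, with 7 N pressing up. Releasing.

```bash
python3 -m crank '[{"offset":[-0.001,0,0],"spin":0},{"offset":[0,0,0],"spin":0},{"offset":[0,0,0],"spin":0},{"offset":[0,0,0],"spin":0},{"offset":[0,0,0],"spin":0},{"offset":[0,0,0],"spin":0},{"offset":[0,0,0],"spin":0},{"offset":[0,0,0],"spin":0}]' 0.085; python3 rk.py; python3 held.py
python3 - <<'E'
from rig import bot
import cv2
c=bot.capture("wrist"); cv2.imwrite("pics/w6.png",c["pixels"])
E
```

```text
time_s: 13.3
position: [0.4597, -0.1822, 0.2432]
tcp_rot: [[-0.0, -0.107, 0.994], [0.0, 0.994, 0.107], [-1.0, 0.0, -0.0]]
force: [0.1, 0.2, 0.1]
opening: 0.976
t 13.3 tcp in rack [-0.0003  0.0905  0.1757] yaw 6.130702812478982 grasp in rack [-0.0003  0.0905  0.0117] held centre [-0.0002  0.0455 -0.0008] F [0.0703 0.2236 0.124 ] op 0.08492156763232075
board top plane x=a*y+b*z+c [-0.0023 -0.0005  0.1727] 1718 at y=0 depth 0.1726841991337079
tail y [0.0294 0.0296]
knob mid [0.1662 0.0546 0.0012] [ 0.1602  0.0441 -0.0087] [0.1723 0.0651 0.011 ]
z ext [-0.0305  0.033 ]
```

View pics/w6.png

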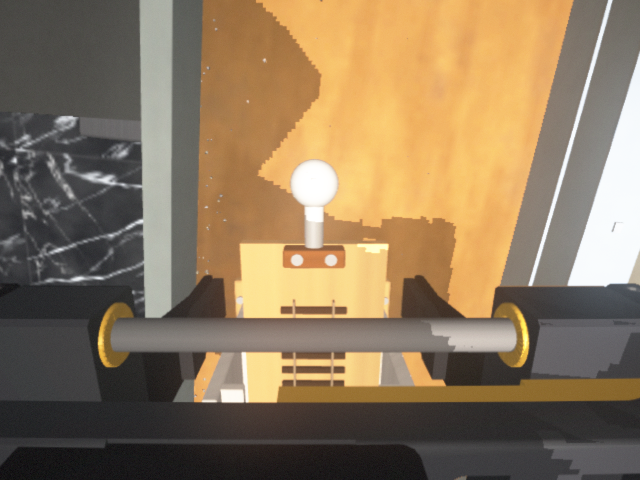

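Released and lying level: knob at (314,184), board centre at home height, about 45 mm short of home. Now I'll go over the knob.

```bash
python3 -m crank '[{"offset":[-0.025,0,0],"spin":0},{"offset":[-0.025,0,0],"spin":0},{"offset":[0,0.028,0.0006],"spin":0},{"offset":[0,0.028,0.0006],"spin":0},{"offset":[0,0,0],"spin":0},{"offset":[0,0,0],"spin":0}]'; python3 rk.py
python3 - <<'E'
from rig import bot
from h import *
import pickle
np.set_printoptions(precision=4,suppress=True)
from rk import *
c=bot.capture("wrist"); cv2.imwrite("pics/w7.png",c["pixels"])
s=bot.read_state();P,uv=cloud(c);T=(P-s["position"])@s["tcp_rot"]
k=(T[:,0]>.19)&(T[:,0]<.25)&(abs(T[:,2])<.05)&(T[:,1]>-.03)&(T[:,1]<.05)&(uv[:,1]<310)
print(k.sum(), T[k].min(0),T[k].max(0))
E
```

```text
time_s: 14.0
position: [0.455, -0.126, 0.2934]
tcp_rot: [[0.0, -0.108, 0.994], [-0.0, 0.994, 0.108], [-1.0, -0.001, 0.0]]
force: [0.2, 0.1, 0.4]
opening: 0.978
t 14.0 tcp in rack [0.0009 0.1469 0.2259] yaw 6.216911124194232 grasp in rack [0.0009 0.1468 0.0619] held centre [0.0011 0.1018 0.0494] F [0.1772 0.0866 0.403 ] op 0.08512617828565429
1701 [ 0.2111 -0.027  -0.0324] [0.2294 0.0098 0.0316]
```

View pics/w7.png

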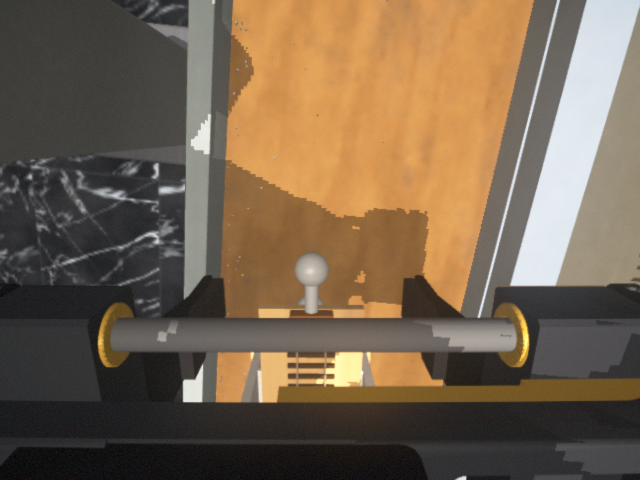

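The ball at (312,269) is centred below the grasp point. Descend 57 mm and close.

```bash
python3 -m crank '[{"offset":[0.025,0,0],"spin":0},{"offset":[0.02,0,0],"spin":0},{"offset":[0.012,0,0],"spin":0},{"offset":[0,0,0],"spin":0},{"offset":[0,0,0],"spin":0}]' 0.06; python3 rk.py; python3 -m crank '[{"offset":[0,0,0],"spin":0},{"offset":[0,0,0],"spin":0},{"offset":[0,0,0],"spin":0},{"offset":[0,0,0],"spin":0},{"offset":[0,0,0],"spin":0},{"offset":[0,0,0],"spin":0},{"offset":[0,0,0],"spin":0},{"offset":[0,0,0],"spin":0},{"offset":[0,0,0],"spin":0},{"offset":[0,0,0],"spin":0}]' 0.01; python3 rk.py
```

```text
time_s: 14.55
position: [0.4552, -0.1272, 0.2361]
tcp_rot: [[0.0, -0.106, 0.994], [-0.0, 0.994, 0.106], [-1.0, -0.0, 0.0]]
force: [-0.1, -0.3, -0.1]
opening: 0.705
t 14.55 tcp in rack [0.001  0.1457 0.1686] yaw 6.07537247293478 grasp in rack [0.001  0.1456 0.0046] held centre [ 0.0011  0.1006 -0.0079] F [-0.0974 -0.2576 -0.0792] op 0.06131216205146397
time_s: 15.55
position: [0.4549, -0.1263, 0.2362]
tcp_rot: [[-0.0, -0.107, 0.994], [0.0, 0.994, 0.107], [-1.0, 0.0, -0.0]]
force: [-0.0, -0.0, 0.5]
opening: 0.207
t 15.55 tcp in rack [0.0008 0.1466 0.1687] yaw 6.132382994772737 grasp in rack [0.0008 0.1466 0.0047] held centre [ 0.0008  0.1016 -0.0078] F [-0.0077 -0.0271  0.5163] op 0.017997825146773914
```

```bash
python3 -m crank '[{"offset":[-0.004,0,0],"spin":0},{"offset":[-0.006,0,0],"spin":0},{"offset":[-0.006,0,0],"spin":0},{"offset":[0,0,0],"spin":0},{"offset":[0,0,0],"spin":0},{"offset":[0,0,0],"spin":0}]'; python3 rk.py
python3 - <<'E'
from rig import bot
from h import *
from rk import *
c=bot.capture("wrist"); cv2.imwrite("pics/w8.png",c["pixels"])
sd=bot.capture("side"); cv2.imwrite("pics/s8.png",cv2.resize(sd["pixels"][150:270,280:420],None,fx=5,fy=5))
E
```

```text
time_s: 16.15
position: [0.4549, -0.1264, 0.2523]
tcp_rot: [[0.0, -0.107, 0.994], [-0.0, 0.994, 0.107], [-1.0, -0.0, 0.0]]
force: [0.9, 1.2, -1.6]
opening: 0.208
t 16.15 tcp in rack [0.0007 0.1466 0.1848] yaw 6.134377146168968 grasp in rack [0.0007 0.1466 0.0208] held centre [0.0008 0.1016 0.0083] F [ 0.8893  1.1934 -1.6211] op 0.018072585533144423
```

View pics/w8.png

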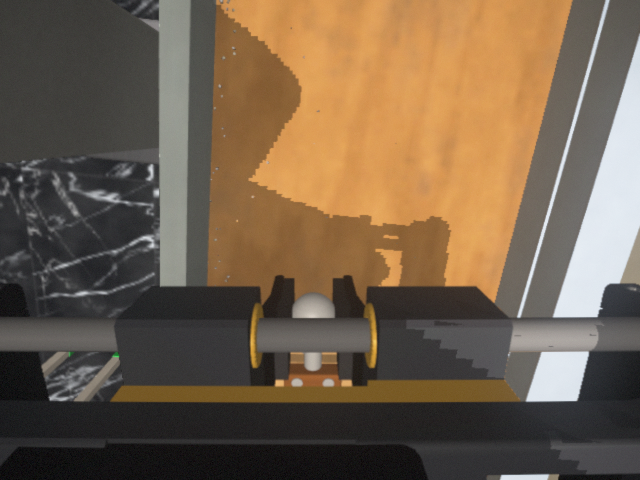

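View pics/s8.png

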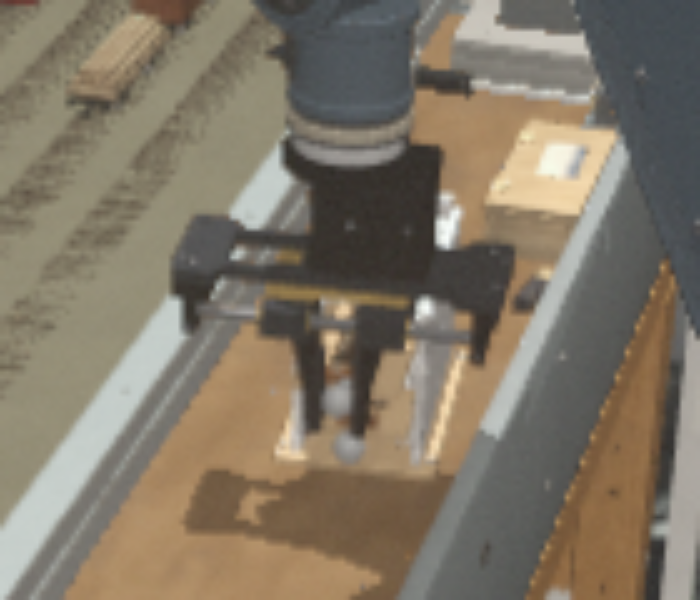

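The ball is between the pads and lifted 16 mm. Push in.

```bash
python3 -m crank '[{"offset":[0,-0.006,0],"spin":0},{"offset":[0,-0.008,0],"spin":0},{"offset":[0,-0.008,0],"spin":0},{"offset":[0,0,0],"spin":0}]'; python3 rk.py;python3 -m crank '[{"offset":[0,-0.008,0],"spin":0},{"offset":[0,-0.008,-0.0005],"spin":0},{"offset":[0,0,0],"spin":0},{"offset":[0,0,0],"spin":0}]'; python3 rk.py
```

```text
time_s: 16.65
position: [0.4578, -0.1499, 0.2523]
tcp_rot: [[0.002, -0.105, 0.994], [-0.001, 0.994, 0.105], [-1.0, -0.001, 0.001]]
force: [0.4, -0.2, -1.3]
opening: 0.208
t 16.65 tcp in rack [0.0012 0.1229 0.1848] yaw 6.045988517168793 grasp in rack [0.0014 0.1227 0.0208] held centre [0.0015 0.0777 0.0083] F [ 0.3792 -0.2156 -1.2553] op 0.018065672567815615
time_s: 17.05
position: [0.4585, -0.1646, 0.2522]
tcp_rot: [[0.0, -0.106, 0.994], [-0.0, 0.994, 0.106], [-1.0, -0.0, 0.0]]
force: [-0.4, -1.1, -0.9]
opening: 0.206
t 17.05 tcp in rack [0.0003 0.1081 0.1847] yaw 6.096309766811356 grasp in rack [0.0003 0.1081 0.0207] held centre [0.0004 0.0631 0.0082] F [-0.392  -1.0551 -0.9024] op 0.017880228015579223
```

```bash
python3 -m crank '[{"offset":[0,-0.004,0],"spin":0},{"offset":[0,-0.0035,0],"spin":0},{"offset":[0,0,0],"spin":0},{"offset":[0,0,0],"spin":0}]'; python3 rk.py;python3 -m crank '[{"offset":[0.005,0,0],"spin":0},{"offset":[0.005,0,0],"spin":0},{"offset":[0,0,0],"spin":0},{"offset":[0,0,0],"spin":0}]'; python3 rk.py
```

```text
time_s: 17.45
position: [0.4594, -0.1718, 0.2523]
tcp_rot: [[0.0, -0.107, 0.994], [-0.0, 0.994, 0.107], [-1.0, -0.0, 0.0]]
force: [-0.3, -0.1, -1.3]
opening: 0.206
t 17.45 tcp in rack [0.0004 0.1009 0.1848] yaw 6.130652908046199 grasp in rack [0.0005 0.1008 0.0208] held centre [0.0006 0.0558 0.0083] F [-0.3291 -0.1449 -1.2911] op 0.017957503391082232
time_s: 17.85
position: [0.4592, -0.1716, 0.2419]
tcp_rot: [[-0.001, -0.107, 0.994], [0.001, 0.994, 0.107], [-1.0, 0.001, -0.001]]
force: [-0.3, 0.2, -1.1]
opening: 0.21
t 17.85 tcp in rack [0.0003 0.1012 0.1744] yaw 6.134246180308066 grasp in rack [0.0002 0.1013 0.0104] held centre [ 0.0003  0.0563 -0.0021] F [-0.2637  0.2375 -1.1092] op 0.018234076711354213
```

```bash
python3 -m crank '[{"offset":[0.003,0,0],"spin":0},{"offset":[0.0015,0,0],"spin":0},{"offset":[0,0,0],"spin":0},{"offset":[0,0,0],"spin":0}]'; python3 rk.py;python3 -m crank '[{"offset":[0.001,0,0],"spin":0},{"offset":[0,0,0],"spin":0},{"offset":[0,0,0],"spin":0}]'; python3 rk.py
```

```text
time_s: 18.25
position: [0.4593, -0.1716, 0.2377]
tcp_rot: [[-0.0, -0.107, 0.994], [0.0, 0.994, 0.107], [-1.0, 0.0, -0.0]]
force: [-0.7, 1.0, -0.7]
opening: 0.206
t 18.25 tcp in rack [0.0003 0.1011 0.1702] yaw 6.128525478272171 grasp in rack [0.0003 0.1011 0.0062] held centre [ 0.0004  0.0561 -0.0063] F [-0.7194  1.0322 -0.7167] op 0.01795315232907516
time_s: 18.55
position: [0.4593, -0.1717, 0.2368]
tcp_rot: [[0.0, -0.107, 0.994], [-0.0, 0.994, 0.107], [-1.0, -0.0, 0.0]]
force: [0.4, 1.0, -0.2]
opening: 0.208
t 18.55 tcp in rack [0.0004 0.101  0.1693] yaw 6.127479976403895 grasp in rack [0.0004 0.101  0.0053] held centre [ 0.0005  0.056  -0.0072] F [ 0.4201  1.0386 -0.23  ] op 0.018093503465216928
```

Nearly down, in line with the height before the lift (0.1687). A final 0.6 mm, release, back straight off upward and look.

```bash
python3 -m crank '[{"offset":[0.0006,0,0],"spin":0},{"offset":[0,0,0],"spin":0},{"offset":[0,0,0],"spin":0}]'; python3 rk.py; python3 -m crank '[{"offset":[0,0,0],"spin":0},{"offset":[0,0,0],"spin":0},{"offset":[0,0,0],"spin":0},{"offset":[0,0,0],"spin":0},{"offset":[0,0,0],"spin":0},{"offset":[0,0,0],"spin":0}]' 0.06;  python3 -m crank '[{"offset":[-0.02,0,0],"spin":0},{"offset":[-0.04,0,0],"spin":0},{"offset":[-0.05,0,0],"spin":0},{"offset":[-0.05,-0.03,0],"spin":0},{"offset":[-0.035,-0.04,0],"spin":0},{"offset":[0,-0.04,0],"spin":0},{"offset":[0,0,0],"spin":0},{"offset":[0,0,0],"spin":0},{"offset":[0,0,0],"spin":0}]'; python3 rk.py
cat > fin.py <<'E'
from rig import bot
from h import *
from rk import *
c=bot.capture("wrist"); cv2.imwrite("pics/w9.png",c["pixels"])
P,uv=cloud(c); r=(P-HOME)@RR
k=(abs(r[:,0])<.032)&(r[:,1]>-.07)&(r[:,1]<.12)&(r[:,2]>-.006)&(r[:,2]<.02)&(uv[:,1]<310)
q=r[k]; uvq=uv[k]
kn=q[q[:,1]>.085]; print("knob",kn.min(0),kn.max(0),(kn.min(0)+kn.max(0))/2)
b=q[(q[:,1]<.072)&(abs(q[:,0])>.016)&(abs(q[:,0])<.026)]
m=abs(b[:,2]-.003)<.006; b=b[m]
A=np.c_[b[:,:2],np.ones(len(b))]; s=np.linalg.lstsq(A,b[:,2],rcond=None)[0]; print("board top plane",s,len(b),np.percentile(b[:,1],[0,1,99,100]))
e=q[(abs(q[:,0])<.03)&(abs(q[:,0])>.016)&(q[:,2]<.008)]; print("tail y",np.percentile(e[:,1],[99,99.8,100]))
x=q[(q[:,1]>-.05)&(q[:,1]<.02)&(q[:,2]>.0062)&(q[:,2]<.012)]; print("track x",np.percentile(x[:,0],[1,99]),np.percentile(x[:,1],[1,99]))
E
python3 fin.py
```

```text
time_s: 18.85
position: [0.4593, -0.1717, 0.2364]
tcp_rot: [[0.0, -0.107, 0.994], [-0.0, 0.994, 0.107], [-1.0, -0.0, 0.0]]
force: [-1.6, 0.5, 2.0]
opening: 0.205
t 18.85 tcp in rack [0.0004 0.101  0.1689] yaw 6.129095295349241 grasp in rack [0.0004 0.101  0.0049] held centre [ 0.0005  0.056  -0.0076] F [-1.5621  0.4539  1.9951] op 0.01787563229991877
time_s: 19.45
position: [0.4593, -0.1717, 0.2361]
tcp_rot: [[0.0, -0.107, 0.994], [-0.0, 0.994, 0.107], [-1.0, -0.0, 0.0]]
force: [-0.1, 0.5, 0.3]
opening: 0.643
time_s: 20.35
position: [0.4698, -0.2734, 0.421]
tcp_rot: [[-0.002, -0.107, 0.994], [0.002, 0.994, 0.107], [-1.0, 0.003, -0.002]]
force: [-0.4, 0.2, -0.3]
opening: 0.688
t 20.35 tcp in rack [ 0.0001 -0.0012  0.3535] yaw 6.144364153518023 grasp in rack [-0.0002 -0.0008  0.1895] held centre [-0.0001 -0.0458  0.1769] F [-0.3911  0.2331 -0.2523] op 0.0598929156345774
knob [-0.0084  0.0854  0.0027] [0.0109 0.1101 0.0153] [0.0013 0.0978 0.009 ]
board top plane [-0.0005  0.0001  0.0031] 2848 [-0.0699 -0.0684  0.0708  0.0717]
tail y [0.0733 0.0742 0.0742]
track x [-0.0134  0.0153] [-0.0495  0.0196]
```

View pics/w9.png

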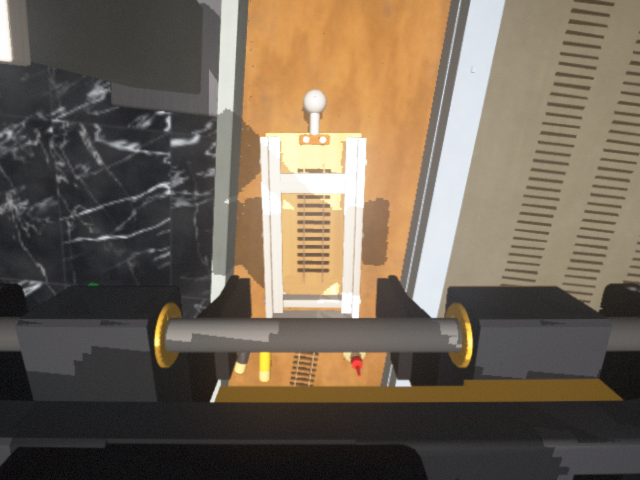

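The cassette lies flat on the middle rails: the tail is flush with the mouth at row ~134 and the knob is at (314,102). It is about 1 mm off home in x and y and tilted less than 0.001 rad, and the gripper is well clear. Handing in.

Run:
```python
from rig import bot
from h import *
np.set_printoptions(precision=3,suppress=True)
c=bot.capture("top")
for l in ["glue_bottle","oil_bottle","screw_tin"]:
    for r in bot.regions_of(l,c)[:1]:
        P,_=cloud(c,r["region"]); print(l,round(r["p"],2),np.median(P,0))
print(bot.hand_in())
```

```text
glue_bottle 0.63 [ 0.491 -0.221  0.102]
oil_bottle 0.24 [0.529 0.468 0.02 ]
screw_tin 0.79 [0.529 0.469 0.02 ]
the job is handed in; nothing more can be done
None
```

The cassette is home on the middle rails and the job is handed in, at about 20.5 s of the 54 s allowed.

- **Placing:** I gripped it by the sides and set its nose over the sill at about 45 mm short of home, then let go. It lay level there.
- **Bringing it home:** I took the knob, lifted the tail 16 mm over the sill, pushed it in, lowered it and released. Then I backed off upward.
- **Last wrist-camera check:**
  - The centre is about 1 mm from home in x and y, and the board top is at the height expected for home.
  - The board's tilt is under 0.001 rad.
  - The knob and tail show it fully behind the sill. No force is on the tool and the gripper is clear.

**One check disagreed:** in the last top picture the network placed the screw tin where it stood at the start. It labelled part of the rack or gripper as the glue bottle (p 0.63), and the tin as the oil bottle (p 0.24). So that check did not confirm either bottle. The arm stayed well away from both, and the oil bottle still shows upright behind the rack in the last wrist picture.

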